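Seat the button dies

ROBOT

A 6-joint arm with a two-finger parallel gripper is mounted at the origin on the work surface. World frame = base frame: x ahead of the robot, y to its left, z up, the work surface at z = 0. Lengths are in m, angles in rad, forces in N, time in s.
With the tool pointing down it reaches from about 0.35 to 0.975 m from the base axis. Payload 4.9 kg.
Tool frame: the origin (TCP) lies between the finger pads; the fingertips stand 22 mm ahead of it and the grasp point (between the pads) lies 3 mm ahead of it; z points along the fingers, y is the line along which they close (so a half turn about z gives the same grasp; the last joint's range is limited). The gripper opens to 85 mm and grips with 20 to 120 N. Pads are 22 mm wide; open, the fingers measure 114 mm over their backs; the gripper's body (76 mm by 85 mm) begins 54 mm behind the grasp point. The pads swing forward as they close: fully open they stand 13 mm farther back than shut.
Start: joints at [-1.43, 0.053, 1.613, -0, 1.476, -0.119], TCP at [0.161, -0.604, 0.253] pointing down, gripper open.
Joint ranges: [-3.01, 3.01], [-1.01, 2.22], [0.06, 2.58], [-1.02, 4.17], [0.09, 2.62], [-3.14, 3.14]. Speed limits (rad/s): [2.57, 2.57, 3.14, 3.14, 3.14, 3.14].

INTERFACE

Orientations are given as a unit quaternion [w, x, y, z].
In Python, from plant import state, grab_frame, get_calibration, job_done, recognise, regions_of gives the robot as it stands.
- The arm moves only by the tool apply_moves, never from a script. Its argument "targets" is a list of rows, each an object with "translation": the shift along the tool's x, y, z normalised to -1 to 1, where 1 is 100 mm, a list of three; "twist": the turn about the tool's z normalised to -1 to 1, where 1 is 0.1 rad; "hand": the opening, from 0 (shut) to 1 (fully open). A call has 1 to 8 rows; each row shifts and turns the commanded pose from where the row before left it, along the tool's axes as they then stand; what a row does not reach is not made up. A row lasts 1/10 s, in which the tool goes at most 50 mm and 8.59 degrees, less where a joint would pass 70% of its speed; a pose out of reach is approached as far as the arm can. A call with a number of a shift or a turn outside -1 to 1 is refused whole. A call with a gripper value outside its range is refused whole. The fingers move at their own pace and stop on an object; the grip force is fixed at half the most. Time passes only in rows, so rows that do not move let the fingers close. It gives the time, the measured TCP pose, the force, the opening and the grip force at its end, in the units of the state.
- state(): the state, without advancing time (a new reading comes with each control period).
- grab_frame(name): name is "scene" or "top" or "wrist"; returns the picture (420x560x3 uint8, red, green, blue); there is no depth.
- get_calibration(name): a dict with "camera_matrix" (3x3 intrinsics, pixels), "pose" (4x4, takes a point from camera to world coordinates). Camera axes: x right, y up, looking along -z (the intrinsics and any distortion apply to the point x, -y, -z); pixel columns grow to the right and rows downward; lengths in m; the calibration is good to about 2 mm. A picture is of the moment at which its call begins: read the wrist's pose just before it. get_calibration takes no time and is no camera call; for the wrist camera it gives the pose at the moment of the call.
- job_done(): hands the job in; it is judged then, once.
Trained networks look in the newest picture that a camera, given by its name, has taken for a name from the list of things; names that differ only in an ending like _2 or _b are one class to them, and where a whole thing is asked for, a point or a joint stands for the part that bears it (a point fixed in the world has none). Each returns a list of dicts, best first, with "score" (0 to 1); they miss things now and then, are a little off and sometimes report something else, mostly with a low value. They report only what shows in the picture. A call takes as long as a camera call. They do not tell look-alikes from the thing itself.
- recognise(camera, query): "point" ([x, y, z] in m, in world coordinates, good to about 4 mm: the middle of the surface that is visible of it).
- regions_of(camera, query): "pixels" (420x560 bool, what is visible of it).
The state is a dict: "time": time; "joint_pos": joint angles; "joint_vel": joint speeds; "joint_efforts": joint torques, N m; "tool_pos": TCP position; "tool_rot": TCP orientation; "contact_force": force on the tool from outside, world axes, zero at the start; "ft_torque": the same for the moment, N m; "gripper_width": opening from 0.0 (shut) to 1.0 (fully open); "grasp_force": force on a finger pad.
Only numpy, scipy, OpenCV 4.12 (cv2) and the standard library are available. Lean on these libraries where they do the work, as an engineer would, in place of code of your own. Each camera call takes 0.05 s, during which the arm holds its last target. There are 200 camera calls.

TASK

Two loose round steel dies, one larger and one smaller, lie flat on the wooden die board of the upholstery bench. With the fingers, push each one across the board until it drops fully home into the round seat of its own size, lying flat and flush with the board, the large die in the large seat and the small die in the small seat. Only slide them, never lift them off the board, leave everything else on the bench where it stands, and finish with the hand clear.

Things in the scene. Friction and masses are not known exactly. Their poses are not given: they have to be found in the camera images.
- die_board: Fixed flat board of pale wood, 220 mm (its x) by 250 mm (its y) by 22 mm thick, lying on the bench; origin at the centre of its underside, z up. Its flat top is 22 mm above the origin. Two round blind seats, both 8 mm deep with a narrow chamfer of about 1 mm, are sunk in the half towards its +x edge; the two dies start flat on the half towards its -x edge, either one on either side.
- large_die: Loose flat steel disc, 50 mm diameter, 8 mm thick, about 120 g, with a small dark dimple in the centre of its top. Origin at the centre of its underside, z up along its axis.
- small_die: Loose flat steel disc, 36 mm diameter, 8 mm thick, about 65 g, with a small dark dimple in the centre of its top. Origin at the centre of its underside, z up along its axis. It would also fall into the large seat, which is wrong.
- large_seat (a point): Centre of the mouth of the large round seat, level with the board's top: 53 mm across, 8 mm deep, black rubber floor, at x 55 mm, y +65 mm from the board's origin. A die at home has its underside 8 mm below this point and its top flush with the board. Axes as the board's.
- small_seat (a point): Centre of the mouth of the small round seat, level with the board's top: 39 mm across, 8 mm deep, black rubber floor, at x 55 mm, y -65 mm from the board's origin. A die at home has its underside 8 mm below this point and its top flush with the board. Axes as the board's.
- furniture_knob: Bystander: loose dark turned wooden knob, 26 mm diameter, 35 mm high, standing on the board between the seats near the board's +x edge; origin at the centre of its underside.
- thread_spool: Bystander: loose wooden spool, 38 mm diameter, 50 mm high, standing on the bench beside the board's +y edge; origin at the centre of its underside.
- tack_tin: Bystander: loose round metal tin, 54 mm diameter, 45 mm high, standing on the bench beside the board's -y edge; origin at the centre of its underside.
- tack_hammer: Bystander: loose light tack hammer lying on the bench left of the board (+y), 208 mm long, 22 mm high, its handle along its own x, its 120 mm head at its +x end; origin under the middle of its length.
- chalk_box: Bystander: loose cardboard box, 75 by 50 by 28 mm high, on the bench beside the board's -y edge; origin at the centre of its underside.
- webbing_stretcher: Bystander: loose dark wooden bat with a steel bar across it, 225 mm long, 70 mm wide, 24 mm high, lying on the bench left of the board (+y); origin under the middle of its broad end.
- chair_leg: Bystander: loose gilt turned chair leg with a square wooden block at one end, 235 mm long, 50 mm high, lying on the bench right of the board (-y); origin under its middle.
Not all that is in view belongs to the job. What is shaped like the small_die but purple is not meant.

How it is judged:
By the outcome, as a careful person would: the job done as asked, in the order asked, and still so for the second after the job is handed in, with the robot touching nothing.
It also fails if it takes over 61 s, if anything falls off the work surface, if the arm or the gripper's body presses on something with over 40 N, if the wrist force passes 120 N, or if a joint passes its speed limit or range.

## Working session

There is one attempt and no reset: what is moved stays moved. The work goes in short steps, Python scripts to look and compute and a tool call to move; the robot and the scene stay as the last step left them, time stands still between calls to the robot, and variables do not carry over. Pictures are saved under pics/ and viewed, at most 10 in all, crops included, and the job is handed in when it is done.

Besides the shell and the picture viewer there is one more tool, called as name([rows], argument=value, ...), one row to a line, values as JSON. apply_moves: Moves the arm, as the interface text tells. Its arguments: {"type":"object","properties":{"targets":{"type":"array"}},"required":["targets"]}

```bash
mkdir -p pics
cat > h.py <<'E'
import numpy as np, cv2
from plant import *
def save(n,im): cv2.imwrite(f'pics/{n}.png',cv2.cvtColor(im,cv2.COLOR_RGB2BGR))
def to_world(cal,u,v,z):
    K=np.array(cal['camera_matrix']);P=np.array(cal['pose'])
    d=np.linalg.inv(K)@[u,v,1]; d=P[:3,:3]@[d[0],-d[1],-d[2]]; o=P[:3,3]
    return o+d*(z-o[2])/d[2]
def to_px(cal,p):
    K=np.array(cal['camera_matrix']);P=np.array(cal['pose'])
    q=P[:3,:3].T@(np.array(p)-P[:3,3]); q=K@[q[0],-q[1],-q[2]]; return q[:2]/q[2]
E
python3 - <<'E'
from h import *
s=state();print(s['time'],s['tool_pos'],s['tool_rot'],s['contact_force'])
im=grab_frame('top');save('top',im);c=get_calibration('top');print({k:(np.array(v).round(3).tolist() if not isinstance(v,str) else v) for k,v in c.items()})
for n in ['die_board','large_die','small_die','large_seat','small_seat','furniture_knob']:
    for d in recognise('top',n)[:3]: print(n,round(d['score'],2),np.round(d['point'],3),to_px(c,d['point']).round())
E
```

```text
0.0 [ 0.16045026 -0.60346633  0.25209795] [-9.97399143e-04  9.91576321e-01  1.29519904e-01 -4.68082165e-06] [ 0.70061014 -0.65690039 -0.44633473]
{'camera_matrix': [[446.987, 0.0, 281.058], [0.0, 446.987, 206.249], [0.0, 0.0, 1.0]], 'pose': [[0.022, 0.998, -0.062, 0.522], [-1.0, 0.022, 0.002, 0.0], [0.003, 0.061, 0.998, 1.144], [0.0, 0.0, 0.0, 1.0]]}
die_board 0.68 [ 0.596 -0.016  0.023] [287. 204.]
large_die 0.84 [0.511 0.058 0.024] [257. 238.]
large_die 0.73 [ 0.595 -0.02   0.023] [288. 205.]
large_die 0.34 [0.484 0.447 0.011] [102. 245.]
small_die 0.67 [ 0.55  -0.084  0.034] [314. 223.]
small_die 0.55 [ 0.418 -0.166  0.01 ] [345. 277.]
small_die 0.47 [ 0.418 -0.033  0.008] [292. 275.]
large_seat 0.96 [ 0.593 -0.018  0.022] [288. 206.]
small_seat 0.69 [ 0.591 -0.021  0.02 ] [289. 207.]
furniture_knob 0.56 [ 0.675 -0.005  0.051] [283. 172.]
```

View pics/top.png

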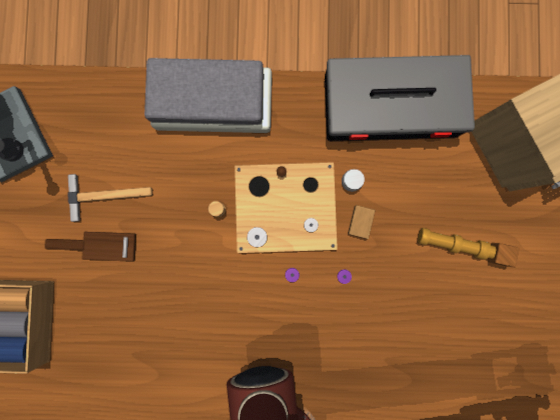

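The top view shows the board at columns 235–337, rows 163–253.
- **Dies:** the large die is at (257,237) and the small steel die at (311,225).
- **Seats:** the black seats are at (259,186), large, and (311,184), small. The knob is between them at (282,171).
- **Look-alikes:** three things are shaped like the small die, at (311,225), (292,275) and (344,277). The last two are purple and lie on the bench, so (311,225), which is steel and on the board, is the one meant.

I'll confirm that in an enlarged crop and measure.

Run:
```python
from h import *
im=grab_frame('top');c=get_calibration('top')
save('crop',cv2.resize(im[150:290,220:370],None,fx=4,fy=4,interpolation=cv2.INTER_CUBIC))
g=im.astype(int)
def blob(mask,u,v,r,z,n):
    m=np.zeros(mask.shape,bool);m[v-r:v+r+1,u-r:u+r+1]=mask[v-r:v+r+1,u-r:u+r+1]
    ct=max(cv2.findContours(m.astype(np.uint8),0,1)[0],key=cv2.contourArea)
    (a,b),rad=cv2.minEnclosingCircle(ct); M=cv2.moments(ct); a,b=M['m10']/M['m00'],M['m01']/M['m00']
    p=to_world(c,a,b,z); print(n,np.round([a,b,2*rad],1),p.round(4),'diam mm',round(2*rad/447*1.12*1000)); return p
dark=g.max(2)<60; sat=g.max(2)-g.min(2); grey=(sat<40)&(g.max(2)>120)
L=blob(dark,259,186,14,.022,'Lseat');S=blob(dark,311,184,11,.022,'Sseat')
l=blob(grey,257,237,14,.030,'Ldie');s=blob(grey,311,225,11,.030,'Sdie')
y=L-S; print('seat dist',np.linalg.norm(y),'board yaw',np.arctan2(-y[0],y[1]))
for a,b in((l,L),(s,S)): d=(b-a)[:2];print('push',np.linalg.norm(d),'yaw',np.arctan2(d[1],d[0]))
```

```text
Lseat [258.8 186.   19.3] [0.6412 0.0554 0.022 ] diam mm 48
Sseat [310.1 184.3  13.9] [ 0.6485 -0.074   0.022 ] diam mm 35
Ldie [256.7 236.9  19.8] [0.5132 0.0572 0.03  ] diam mm 50
Sdie [310.5 224.7  14. ] [ 0.5465 -0.0761  0.03  ] diam mm 35
seat dist 0.12956097701431055 board yaw 0.056300313194318864
push 0.1279988367770871 yaw -0.01409776446098991
push 0.10203017645328269 yaw 0.021078405973290568
```

View pics/crop.png

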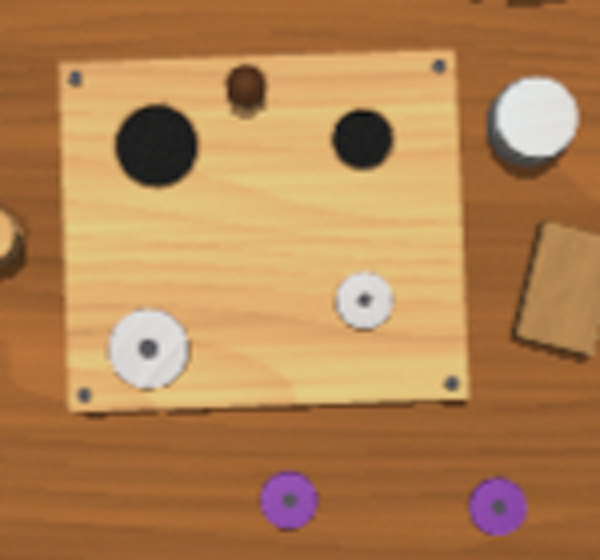

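The crop confirms two steel dies on the board, each on its own seat's side, with the purple look-alikes off the board on the bench. The seats measure 129.6 mm apart against a known 130. I'll square the tool and move over the board.

apply_moves([
  {"translation": [0, 0, 0], "twist": 0.9, "hand": 0.35},
  {"translation": [0, 0, 0], "twist": 0.9, "hand": 0.35},
  {"translation": [0, 0, 0], "twist": 0.8, "hand": 0.35},
  {"translation": [0.24, -0.4, 0], "twist": 0, "hand": 0.35},
  {"translation": [0.24, -0.4, 0], "twist": 0, "hand": 0.35},
  {"translation": [0.24, -0.4, 0], "twist": 0, "hand": 0.35},
  {"translation": [0.24, -0.4, 0], "twist": 0, "hand": 0.35},
  {"translation": [0.24, -0.4, 0], "twist": 0, "hand": 0.35},
])

```text
time: 1.2
tool_pos: [0.2812, -0.4024, 0.2534]
tool_rot: [0.0, 1.0, -0.0, 0.0]
contact_force: [1.4, -0.4, 0.6]
gripper_width: 0.354
grasp_force: 0.0
```

apply_moves([
  {"translation": [0.24, -0.4, 0], "twist": 0, "hand": 0.35},
  {"translation": [0.24, -0.4, 0], "twist": 0, "hand": 0.35},
  {"translation": [0.24, -0.4, 0], "twist": 0, "hand": 0.35},
  {"translation": [0.24, -0.4, 0], "twist": 0, "hand": 0.35},
  {"translation": [0.24, -0.4, 0], "twist": 0, "hand": 0.35},
  {"translation": [0.24, -0.4, 0], "twist": 0, "hand": 0.35},
  {"translation": [0.24, -0.4, 0], "twist": 0, "hand": 0.35},
  {"translation": [0, 0, 0], "twist": 0, "hand": 0.35},
])

```text
time: 2.0
tool_pos: [0.4503, -0.1198, 0.2536]
tool_rot: [-0.001, 1.0, 0.004, 0.001]
contact_force: [1.0, -0.8, 0.0]
gripper_width: 0.346
grasp_force: 0.0
```

```bash
cat >> h.py <<'E'
def yaw(s):
    from scipy.spatial.transform import Rotation as R
    w,x,y,z=s['tool_rot']; X=R.from_quat([x,y,z,w]).as_matrix(); return np.arctan2(X[1,0],X[0,0]),X
E
python3 - <<'E'
from h import *
s=state();print(s['time'],s['tool_pos'],yaw(s),s['gripper_width'])
c=get_calibration('wrist');im=grab_frame('wrist');save('w1',im);print(np.array(c['pose']).round(3).tolist(),c['camera_matrix'])
for n,p in dict(L=[.6412,.0554,.022],S=[.6485,-.074,.022],l=[.5132,.0572,.03],s=[.5465,-.0761,.03]).items(): print(n,to_px(c,p).round())
E
```

```text
2.0 [ 0.45034992 -0.11976242  0.2535515 ] (np.float64(0.007311924646367187), array([[ 0.99997266,  0.00731339,  0.00109384],
       [ 0.00731186, -0.99997229,  0.00140124],
       [ 0.00110406, -0.00139321, -0.99999842]])) 0.345519536160992
[[0.007, 0.951, 0.309, 0.53], [-1.0, 0.007, 0.002, -0.12], [-0.0, -0.309, 0.951, 0.374], [0.0, 0.0, 0.0, 1.0]] [[317.47345017   0.         275.25194432]
 [  0.         317.47345017 214.78539462]
 [  0.           0.           1.        ]]
L [ 91. -14.]
S [227. -22.]
l [106. 127.]
s [232.  94.]
```

View pics/w1.png

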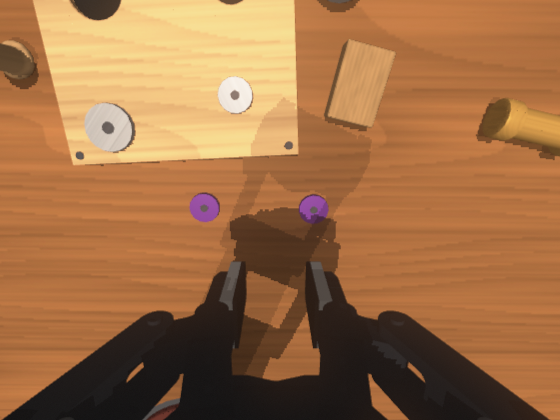

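The wrist view shows the large die at (108,127), the small die at (235,95) and the fingertips near (233,265) and (318,265). These agree with the top-camera estimates to about 3 mm. I'll come down behind the small die.

apply_moves([
  {"translation": [0.24, -0.22, 0.1], "twist": 0, "hand": 0.26},
  {"translation": [0.24, -0.22, 0.3], "twist": 0, "hand": 0.26},
  {"translation": [0, 0, 0.4], "twist": 0, "hand": 0.26},
  {"translation": [0, 0, 0.4], "twist": 0, "hand": 0.26},
  {"translation": [0, 0, 0.4], "twist": 0, "hand": 0.26},
  {"translation": [0, 0, 0.2], "twist": 0, "hand": 0.26},
  {"translation": [0, 0, 0], "twist": 0, "hand": 0.26},
])

```text
time: 2.75
tool_pos: [0.4934, -0.0803, 0.0694]
tool_rot: [-0.001, 1.0, -0.001, -0.004]
contact_force: [-0.4, 0.4, 0.4]
gripper_width: 0.261
grasp_force: 0.0
```

Run:
```python
from h import *
s=state();print(s['time'],s['tool_pos'],yaw(s)[0],s['gripper_width'],s['contact_force'])
c=get_calibration('wrist');im=grab_frame('wrist');save('w2',im);print(np.array(c['pose']).round(3).tolist())
t=s['tool_pos']
for n,p in dict(s=[.5465,-.0761,.03],tip=t-[0,0,.022],tipface=t+[.011,0,-.022]).items(): print(n,to_px(c,p).round())
```

```text
2.75 [ 0.49336859 -0.08033566  0.0693908 ] -0.0019962019785771663 0.260854928298784 [-0.42186153  0.44483246  0.36118323]
[[-0.002, 0.948, 0.318, 0.574], [-1.0, -0.002, -0.001, -0.081], [-0.001, -0.318, 0.948, 0.189], [0.0, 0.0, 0.0, 1.0]]
s [265. 166.]
tip [274. 277.]
tipface [274. 257.]
```

View pics/w2.png

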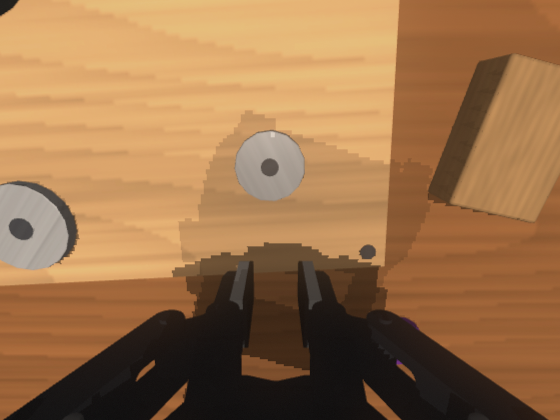

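The small die is at (270,167), 2.5 mm to the left of the tool line at column 274.5. The fingertips at (245,262) and (305,262) match tips 22 mm ahead of the TCP. I'll line up and descend in small steps.

apply_moves([
  {"translation": [0, -0.014, 0.1], "twist": -0.2, "hand": 0.26},
  {"translation": [0, 0, 0.08], "twist": 0, "hand": 0.26},
  {"translation": [0, 0, 0.03], "twist": 0, "hand": 0.26},
  {"translation": [0, 0, 0.02], "twist": 0, "hand": 0.26},
  {"translation": [0, 0, 0], "twist": 0, "hand": 0.26},
])

```text
time: 3.3
tool_pos: [0.4967, -0.0786, 0.0504]
tool_rot: [0.0, 1.0, 0.01, 0.0]
contact_force: [-0.1, -0.5, -0.2]
gripper_width: 0.261
grasp_force: 0.0
```

```bash
cat >> h.py <<'E'
def circ(im,c,u,v,r,z,dark):
    g=im.astype(int); sat=g.max(2)-g.min(2)
    m=(g.max(2)<45) if dark else (sat<28)&(g.max(2)>70)
    k=np.zeros(m.shape,np.uint8); cv2.circle(k,(int(u),int(v)),int(r),1,-1); m=(m&(k>0)).astype(np.uint8)
    ct=max(cv2.findContours(m,0,1)[0],key=cv2.contourArea); h=cv2.convexHull(ct); 
    W=np.array([to_world(c,*q[0],z)[:2] for q in h]); e=np.float32(W*1000)
    A=np.c_[2*W,np.ones(len(W))];x=np.linalg.lstsq(A,(W**2).sum(1),rcond=None)[0]
    return x[:2].round(4), 'diam mm',round(2000*np.sqrt(x[2]+x[0]**2+x[1]**2),1), ct.reshape(-1,2).mean(0).round()
E
python3 - <<'E'
from h import *
s=state();print(s['time'],s['tool_pos'],yaw(s)[0],s['gripper_width'],s['contact_force'])
c=get_calibration('wrist');im=grab_frame('wrist');save('w3',im)
u,v=to_px(c,[.5465,-.0781,.03]);print(u,v,circ(im,c,u,v,55,.03,False))
E
```

```text
3.3 [ 0.49671669 -0.07864941  0.05038526] 0.019914129213537815 0.2607476652517668 [-0.09079434 -0.48343669 -0.21567819]
274.5209128655444 180.63089566613462 (array([ 0.5462, -0.0781]), 'diam mm', np.float64(34.9), array([274., 180.]))
```

View pics/w3.png

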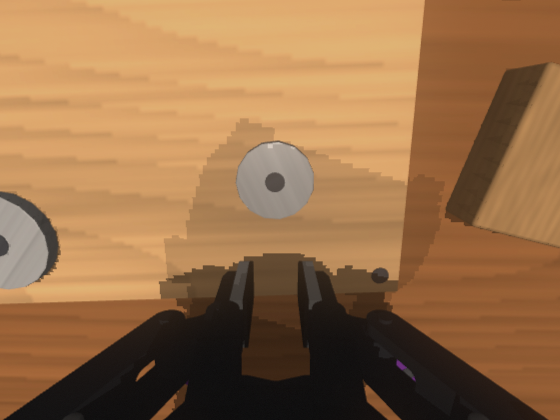

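The small die at (275,181) is centred ahead of both fingers, measured at (0.5462, −0.0781). I'll finish the descent and begin pushing. Contact is expected near TCP x ≈ 0.521.

apply_moves([
  {"translation": [0, 0, 0.02], "twist": 0, "hand": 0.26},
  {"translation": [0, 0, 0.02], "twist": 0, "hand": 0.26},
  {"translation": [0, 0, 0], "twist": 0, "hand": 0.26},
])

```text
time: 3.65
tool_pos: [0.4965, -0.0786, 0.046]
tool_rot: [-0.0, 1.0, 0.01, -0.0]
contact_force: [0.2, -0.5, 0.9]
gripper_width: 0.259
grasp_force: 0.0
```

apply_moves([
  {"translation": [0.1, 0, 0], "twist": 0, "hand": 0.26},
  {"translation": [0.1, 0, 0], "twist": 0, "hand": 0.26},
  {"translation": [0.05, 0, 0], "twist": 0, "hand": 0.26},
  {"translation": [0.05, 0, 0], "twist": 0, "hand": 0.26},
  {"translation": [0.05, 0, 0], "twist": 0, "hand": 0.26},
  {"translation": [0.05, 0, 0], "twist": 0, "hand": 0.26},
  {"translation": [0, 0, 0], "twist": 0, "hand": 0.26},
])

```text
time: 4.35
tool_pos: [0.5374, -0.0779, 0.0464]
tool_rot: [0.0, 1.0, 0.01, 0.0]
contact_force: [0.5, 0.3, -0.4]
gripper_width: 0.26
grasp_force: 0.0
```

Run:
```python
from h import *
s=state();print(s['time'],s['tool_pos'],yaw(s)[0],s['contact_force'])
c=get_calibration('wrist');im=grab_frame('wrist');save('w4',im)
u,v=to_px(c,[.555,-.0781,.03]);print(u,v,circ(im,c,u,v,55,.03,False))
u,v=to_px(c,[.6485,-.076,.022]);print('seat px',u,v)
```

```text
4.35 [ 0.53737504 -0.07790413  0.04643558] 0.019982538863897312 [ 0.53109233  0.26700231 -0.40684347]
274.77859547361345 249.58002812952284 (array([ 0.5634, -0.0781]), 'diam mm', np.float64(35.7), array([275., 232.]))
seat px 274.082650151832 28.90369165796022
```

View pics/w4.png

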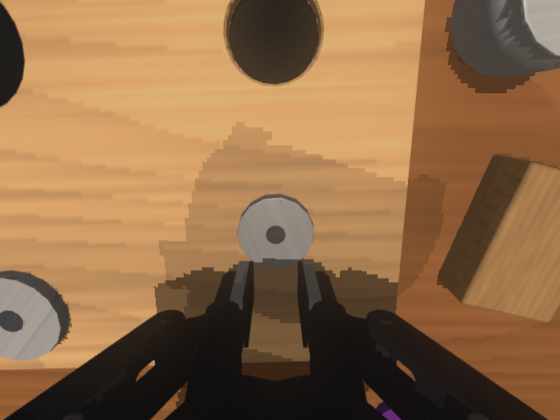

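The die is now cradled between the fingertips at (276,233), and the small seat is straight ahead at (274,33). The die centre sits 26 mm ahead of the TCP. I'll push on with about 85 mm remaining.

apply_moves([
  {"translation": [0.08, 0, 0], "twist": 0, "hand": 0.26},
  {"translation": [0.1, 0, 0], "twist": 0, "hand": 0.26},
  {"translation": [0.1, 0, 0], "twist": 0, "hand": 0.26},
  {"translation": [0.1, 0, 0], "twist": 0, "hand": 0.26},
  {"translation": [0.08, 0, 0], "twist": 0, "hand": 0.26},
  {"translation": [0.05, 0, 0], "twist": 0, "hand": 0.26},
  {"translation": [0.03, 0, 0], "twist": 0, "hand": 0.26},
  {"translation": [0.01, 0, 0], "twist": 0, "hand": 0.26},
])

```text
time: 5.2
tool_pos: [0.5918, -0.0768, 0.0463]
tool_rot: [-0.0, 1.0, 0.01, -0.0]
contact_force: [-0.4, 1.0, 0.4]
gripper_width: 0.256
grasp_force: 0.3
```

Run:
```python
from h import *
s=state();print(s['time'],s['tool_pos'],yaw(s)[0],s['contact_force'])
c=get_calibration('wrist');im=grab_frame('wrist');save('w5',im)
u,v=to_px(c,s['tool_pos']+[.026,0,-.0164]);print(u,v,circ(im,c,u,v,45,.03,False))
u,v=to_px(c,[.6485,-.076,.022]);print('seat px',u,v,circ(im,c,u,v,70,.022,True))
```

```text
5.2 [ 0.5918277  -0.07675453  0.04626096] 0.01994237563777924 [-0.4343536   0.97613798  0.38560605]
274.70371658118404 233.02436663030838 (array([ 0.6177, -0.077 ]), 'diam mm', np.float64(36.0), array([275., 232.]))Traceback (most recent call last):
  File "<stdin>", line 5, in <module>
  File "h.py", line 18, in circ
    ct=max(cv2.findContours(m,0,1)[0],key=cv2.contourArea); h=cv2.convexHull(ct);
ValueError: max() iterable argument is empty
```

View pics/w5.png

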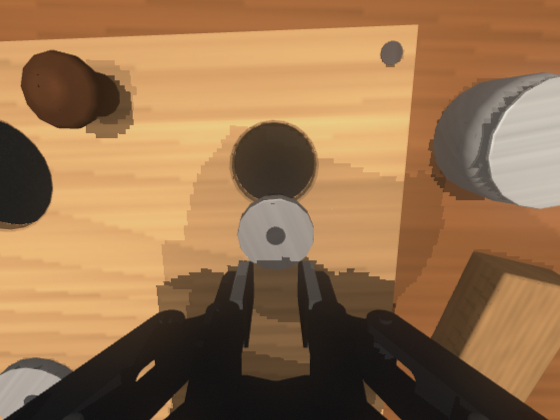

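The die at (275,233) overlaps the seat rim at (274,162) and is within 1 mm laterally, with about 31 mm left.

apply_moves([
  {"translation": [0.06, -0.004, 0], "twist": 0, "hand": 0.26},
  {"translation": [0.06, 0, 0], "twist": 0, "hand": 0.26},
  {"translation": [0.05, 0, 0], "twist": 0, "hand": 0.26},
  {"translation": [0.04, 0, 0], "twist": 0, "hand": 0.26},
  {"translation": [0.04, 0, 0], "twist": 0, "hand": 0.26},
  {"translation": [0.03, 0, 0], "twist": 0, "hand": 0.26},
  {"translation": [0.03, 0, 0], "twist": 0, "hand": 0.26},
  {"translation": [0, 0, 0], "twist": 0, "hand": 0.26},
])

```text
time: 6.05
tool_pos: [0.623, -0.0758, 0.0464]
tool_rot: [0.0, 1.0, 0.01, 0.0]
contact_force: [-0.2, -0.4, 0.8]
gripper_width: 0.26
grasp_force: 0.0
```

Run:
```python
from h import *
s=state();print(s['time'],s['tool_pos'],yaw(s)[0],s['contact_force'])
c=get_calibration('wrist');im=grab_frame('wrist');save('w6',im)
u,v=to_px(c,s['tool_pos']+[.026,0,-.0164])
for z in(.022,.03):print(u,v,circ(im,c,u,v,45,z,False))
```

```text
6.05 [ 0.62304528 -0.0757922   0.0463555 ] 0.019880765083208324 [-0.21880526 -0.42296817  0.75177537]
274.72021084231375 233.0360515132921 (array([ 0.6481, -0.0758]), 'diam mm', np.float64(36.5), array([275., 228.]))
274.72021084231375 233.0360515132921 (array([ 0.6511, -0.0758]), 'diam mm', np.float64(34.5), array([275., 228.]))
```

View pics/w6.png

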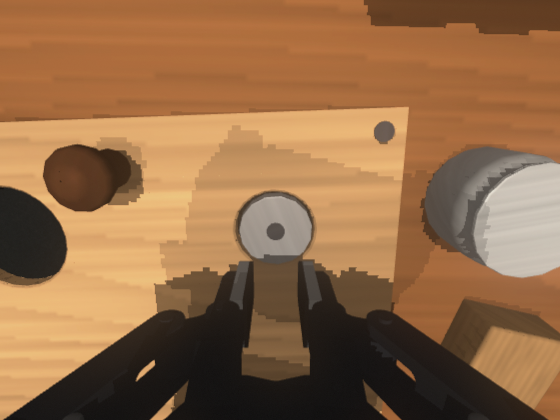

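The small die is home. It sits inside the seat ring at (275,229), and its diameter reads 36.5 mm at the board-top height, so it is flush. I'll lift clear and go behind the large die.

apply_moves([
  {"translation": [0, 0, -0.3], "twist": 0, "hand": 0.26},
  {"translation": [0, 0, -0.3], "twist": 0.34, "hand": 0.35},
  {"translation": [-0.33, -0.26, 0], "twist": 0, "hand": 0.35},
  {"translation": [-0.33, -0.26, 0], "twist": 0, "hand": 0.35},
  {"translation": [-0.33, -0.26, 0], "twist": 0, "hand": 0.35},
  {"translation": [-0.33, -0.26, 0], "twist": 0, "hand": 0.35},
  {"translation": [-0.33, -0.26, 0], "twist": 0, "hand": 0.35},
  {"translation": [0, 0, 0], "twist": 0, "hand": 0.35},
])

```text
time: 6.9
tool_pos: [0.4553, 0.0588, 0.1047]
tool_rot: [-0.0, 1.0, -0.005, -0.002]
contact_force: [1.0, -0.2, -0.4]
gripper_width: 0.349
grasp_force: 0.0
```

Run:
```python
from h import *
s=state();print(s['time'],s['tool_pos'],yaw(s)[0],s['contact_force'],s['gripper_width'])
c=get_calibration('wrist');im=grab_frame('wrist');save('w7',im)
u,v=to_px(c,[.5132,.0552,.03]);print(u,v,circ(im,c,u,v,60,.03,False))
print(to_px(c,[.6412,.0534,.022]))
```

```text
6.9 [0.45526529 0.05880162 0.10469196] -0.010979801177968469 [ 1.02309101 -0.22289929 -0.43931145] 0.3491975300473783
278.8961173559848 148.33988596173174 (array([0.5128, 0.0559]), 'diam mm', np.float64(48.3), array([278., 148.]))
[ 280.41267289 -112.0469804 ]
```

apply_moves([
  {"translation": [0, 0.02, 0.2], "twist": 0.06, "hand": 0.35},
  {"translation": [0, 0, 0.2], "twist": 0, "hand": 0.35},
  {"translation": [0, 0, 0.15], "twist": 0, "hand": 0.35},
  {"translation": [0, 0, 0.04], "twist": 0, "hand": 0.35},
  {"translation": [0.08, 0, 0], "twist": 0, "hand": 0.35},
  {"translation": [0.08, 0, 0], "twist": 0, "hand": 0.35},
  {"translation": [0.05, 0, 0], "twist": 0, "hand": 0.35},
  {"translation": [0, 0, 0], "twist": 0, "hand": 0.35},
])

```text
time: 7.75
tool_pos: [0.4823, 0.054, 0.0485]
tool_rot: [0.0, 1.0, -0.01, 0.001]
contact_force: [0.2, 0.4, 0.9]
gripper_width: 0.348
grasp_force: 0.0
```

apply_moves([
  {"translation": [0.05, 0, 0], "twist": 0, "hand": 0.35},
  {"translation": [0.06, 0, 0], "twist": 0, "hand": 0.35},
  {"translation": [0.08, 0, 0], "twist": 0, "hand": 0.35},
  {"translation": [0.08, 0, 0], "twist": 0, "hand": 0.35},
  {"translation": [0.07, 0, 0], "twist": 0, "hand": 0.35},
  {"translation": [0.04, 0, 0], "twist": 0, "hand": 0.35},
  {"translation": [0.02, 0, 0], "twist": 0, "hand": 0.35},
  {"translation": [0, 0, 0], "twist": 0, "hand": 0.35},
])

```text
time: 8.55
tool_pos: [0.5207, 0.0533, 0.0473]
tool_rot: [0.0, 1.0, -0.01, 0.0]
contact_force: [0.6, 0.3, 0.4]
gripper_width: 0.354
grasp_force: 0.1
```

Run:
```python
from h import *
s=state();print(s['time'],s['tool_pos'],yaw(s)[0],s['contact_force'],s['gripper_width'])
c=get_calibration('wrist');im=grab_frame('wrist');save('w8',im)
u,v=to_px(c,s['tool_pos']+[.031,0,-.0155]);print(u,v,circ(im,c,u,v,65,.03,False))
print(to_px(c,[.6412,.0534,.022]))
```

```text
8.55 [0.52073867 0.05329478 0.04731487] -0.02017770072629955 [0.56176615 0.27514246 0.37547224] 0.3538110608659222
272.22283621829416 223.5364617118291 (array([0.5519, 0.0519]), 'diam mm', np.float64(49.3), array([276., 220.]))
[266.92498906   2.90732129]
```

View pics/w8.png

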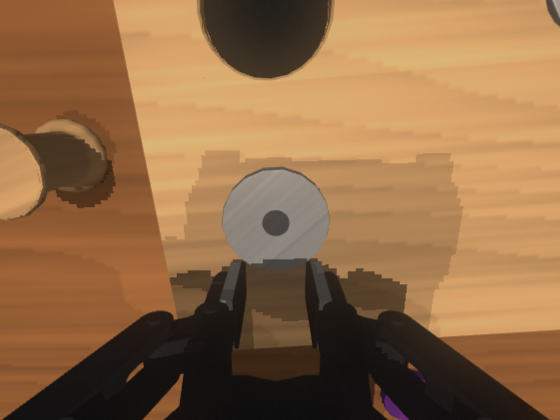

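The large die is cradled at (276,222), measured at (0.5519, 0.0519). The large seat is centred at column 267, so the push needs a slight drift to the left.

apply_moves([
  {"translation": [0.06, -0.003, 0], "twist": 0, "hand": 0.35},
  {"translation": [0.1, -0.004, 0], "twist": 0, "hand": 0.35},
  {"translation": [0.1, -0.004, 0], "twist": 0, "hand": 0.35},
  {"translation": [0.1, -0.004, 0], "twist": 0, "hand": 0.35},
  {"translation": [0.08, -0.003, 0], "twist": 0, "hand": 0.35},
  {"translation": [0.05, -0.002, 0], "twist": 0, "hand": 0.35},
  {"translation": [0.03, -0.001, 0], "twist": 0, "hand": 0.35},
  {"translation": [0, 0, 0], "twist": 0, "hand": 0.35},
])

```text
time: 9.4
tool_pos: [0.5729, 0.0544, 0.0473]
tool_rot: [-0.0, 1.0, -0.01, 0.0]
contact_force: [0.5, -0.3, -0.1]
gripper_width: 0.352
grasp_force: 0.0
```

Run:
```python
from h import *
s=state();print(s['time'],s['tool_pos'],yaw(s)[0],s['contact_force'],s['gripper_width'])
c=get_calibration('wrist');im=grab_frame('wrist');save('w9',im)
u,v=to_px(c,s['tool_pos']+[.031,0,-.0155]);print(u,v,circ(im,c,u,v,65,.03,False))
# seat: dark pixels at rows above die; report edges by brightness per row
g=im.astype(int).max(2)
u,v=to_px(c,[.6412,.0534,.022]);print('pred seat',u,v)
for r in range(int(v)-45,int(v)+6,10):
    d=np.where(g[r,200:340]<100)[0]+200
    if len(d): print(r,d[0],d[-1],to_world(c,(d[0]+d[-1])/2,r,.022)[:2].round(4))
```

```text
9.4 [0.57285848 0.05435403 0.04731215] -0.020203596862005877 [ 0.53024806 -0.313625   -0.08379223] 0.3516149538500629
272.2489161165582 223.5795570111401 (array([0.6047, 0.0529]), 'diam mm', np.float64(49.5), array([276., 218.]))
pred seat 272.61683376782725 137.64433531847592
92 235 306 [0.6603 0.0539]
102 226 316 [0.6563 0.0538]
112 221 321 [0.6521 0.0539]
122 217 325 [0.6479 0.054 ]
132 215 326 [0.6437 0.0543]
142 217 326 [0.6393 0.0539]
```

apply_moves([
  {"translation": [0.06, -0.006, 0], "twist": 0, "hand": 0.35},
  {"translation": [0.07, -0.004, 0], "twist": 0, "hand": 0.35},
  {"translation": [0.06, -0.003, 0], "twist": 0, "hand": 0.35},
  {"translation": [0.06, -0.002, 0], "twist": 0, "hand": 0.35},
  {"translation": [0.05, -0.002, 0], "twist": 0, "hand": 0.35},
  {"translation": [0.04, -0.001, 0], "twist": 0, "hand": 0.35},
  {"translation": [0.03, 0, 0], "twist": 0, "hand": 0.35},
  {"translation": [0, 0, 0], "twist": 0, "hand": 0.35},
])

```text
time: 10.25
tool_pos: [0.61, 0.0554, 0.0474]
tool_rot: [0.0, 1.0, -0.01, 0.0]
contact_force: [-0.4, -0.6, 0.1]
gripper_width: 0.351
grasp_force: 0.0
```

Run:
```python
from h import *
s=state();print(s['time'],s['tool_pos'],yaw(s)[0],s['contact_force'],s['gripper_width'])
c=get_calibration('wrist');im=grab_frame('wrist');save('w10',im)
u,v=to_px(c,s['tool_pos']+[.031,0,-.0155])
for z in(.022,.03):print(u,v,circ(im,c,u,v,65,z,False))
```

```text
10.25 [0.61003914 0.05539656 0.04739229] -0.020202772598063776 [-0.42300552 -0.6292911   0.10171273] 0.3511110486454998
272.1888146172815 223.5650843988338 (array([0.6399, 0.054 ]), 'diam mm', np.float64(50.4), array([276., 216.]))
272.1888146172815 223.5650843988338 (array([0.6426, 0.0539]), 'diam mm', np.float64(47.6), array([276., 216.]))
```

The diameter reads 50.4 mm at the board-top height, so the die seems to have dropped. I'll lift clear, back off and check both seats.

apply_moves([
  {"translation": [0, 0, -0.3], "twist": 0, "hand": 0.35},
  {"translation": [0, 0, -0.4], "twist": 0, "hand": 0.35},
  {"translation": [-0.3, 0.15, -0.3], "twist": 0, "hand": 0.35},
  {"translation": [-0.3, 0.25, -0.3], "twist": 0, "hand": 0.35},
  {"translation": [-0.2, 0.25, 0], "twist": 0, "hand": 0.35},
  {"translation": [0, 0, 0], "twist": 0, "hand": 0.35},
])

```text
time: 10.9
tool_pos: [0.527, -0.0098, 0.1787]
tool_rot: [0.001, 1.0, -0.011, 0.001]
contact_force: [-0.2, 0.5, -0.4]
gripper_width: 0.345
grasp_force: 0.0
```

Run:
```python
from h import *
s=state();print(s['time'],s['tool_pos'],s['contact_force'])
c=get_calibration('wrist');im=grab_frame('wrist')
for n,p,r in(('L',[.641,.054,.022],60),('S',[.6485,-.076,.022],45)):
    u,v=to_px(c,p);
    for z in (.022,.03): print(n,u.round(),v.round(),circ(im,c,u,v,r,z,False))
t=grab_frame('top')
save('fin',np.hstack([cv2.resize(im[:300],(560,300))[:, :400],cv2.resize(t[150:250,225:358],(400,300),interpolation=cv2.INTER_CUBIC)]))
```

```text
10.9 [ 0.52697753 -0.00977395  0.1787062 ] [-0.18639609  0.54038835 -0.41188888]
L 191.0 68.0 (array([0.6392, 0.0532]), 'diam mm', np.float64(49.7), array([192.,  69.]))
L 191.0 68.0 (array([0.6383, 0.0514]), 'diam mm', np.float64(48.3), array([192.,  69.]))
S 354.0 54.0 (array([ 0.6467, -0.0758]), 'diam mm', np.float64(35.2), array([354.,  56.]))
S 354.0 54.0 (array([ 0.6455, -0.074 ]), 'diam mm', np.float64(34.2), array([354.,  56.]))
```

View pics/fin.png

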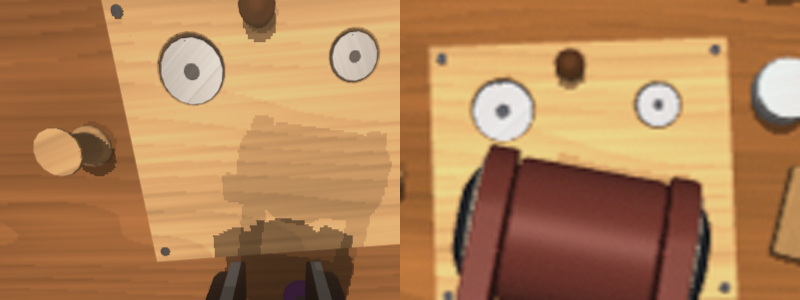

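Both dies sit inside their seat rings, the large at (192,70) and the small at (354,56). They cast no shadow, so they are flush. The knob, spool and tin have not moved, and the hand is clear, so I'm handing in.

```bash
python3 -c "
from plant import *
print(job_done())"
```

```text
the job is handed in; nothing more can be done
None
```

Both dies were slid flush into their own seats (large in large, small in small), the bystanders near the board were left in place, the hand is clear, and the job was handed in at about 11 s.

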